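# Charge the hand pump until its indicator pin is fully out

## Task

Charge the small hydraulic hand pump on the body-shop bench: with the fingertips, press its black palm knob down to the bottom and let it spring all the way back up, again and again, until the red indicator pin beside it has risen fully out and the green band at the pin's foot shows. Only push the knob from above, firmly but without hammering it: do not touch the pin, do not pinch, lift or shift the pump, and leave everything else on the bench where it is. Finish with the pin fully out, the knob back up and the hand clear.

Things in the scene. Friction and masses are not known exactly. Their poses are not given: they have to be found in the camera images.
- pump: The 4 kg hand pump, loose on the bench. Green base 215 x 130 x 14 mm, -70 to +145 mm along the pump's x, 65 mm to either side; the origin is on its underside, straight below the knob; z up. Aluminium barrel 85 mm high at the origin; the indicator block, 52 mm square, with a brass collar up to 60 mm height, stands at +100 mm on the pump's x. Yaw within 46 degrees.
- knob: The black palm knob on top of the pump's plunger, 56 mm across, 22 mm thick, flat on top (48 mm flat). The origin is the centre of its top face, 140 mm above the bench when up and 110 mm when fully down; z is up. It moves straight down.
- plunger (a joint): Travel of the plunger and knob, in m: 0 is up, 0.030 is fully down against a hard stop. A spring pushes it back up by itself: pressing takes about 4 N at the top and 10 to 12 N at the bottom.
- pin_slide (a joint): How far the indicator pin has risen, m: 0 in, 0.040 fully out. A ratchet lifts it as the knob goes down; it stays as the knob springs back. A full stroke (25 to 30 mm down, then fully up) lifts it about 8 mm (the first 3 to 11 mm); short strokes may do nothing. It starts at 0 to 0.016, so 3 to 5 full strokes are needed; more do nothing.
- pin: The indicator pin, 12 mm across, upright, red with a 12 mm green band at its foot, hidden in the brass collar until the pin is nearly out. Origin: centre of its tip, 64 mm above the bench when in (4 mm out of the collar), 104 mm when fully out; 100 mm from the knob's axis, on the pump's +x side.
- spray_can: Bystander, to be left alone: an upright spray can, 52 mm across, 150 mm tall. The origin is at its underside centre.
- rivet_jar: Bystander, to be left alone: a small clear jar with a yellow lid, 60 mm across, 75 mm tall. The origin is at its underside centre.
- dolly: Bystander, to be left alone: a round steel panel-beating dolly, 60 mm across, 42 mm tall. The origin is at its underside centre.
- channel: Bystander, to be left alone: a U-shaped steel channel offcut, 110 x 50 x 43 mm, open side up. The origin is at its underside centre.
- hammer: Bystander, to be left alone: a hammer lying flat on the bench. The origin is on its underside, about its middle.
- wrench: Bystander, to be left alone: a steel wrench lying flat on the bench. The origin is on its underside, about its middle.

How it is judged (in metres and radians):
On the way, in this order (a step that is already met when the one before it is completed fails the run):
1. the knob is pressed down (at least 20 of its 30 mm) (value of joint plunger above 0.02 m).
2. the knob is let back up (within 5 mm of the top) (value of joint plunger below 0.005 m).
3. the knob is pressed down again (value of joint plunger above 0.02 m).
4. the indicator pin is fully out (value of joint pin_slide above 0.036 m).
At the end, for the whole second after the job is handed in: The indicator pin is at least 36 of its 40 mm out, the knob is back within 4 mm of its top, the pump stands flat within 20 mm of where it was, at rest, and every bystander is within 30 mm of where it was (value of joint pin_slide above 0.036 m and value of joint plunger below 0.004 m and distance of pump from where it was at the start of the episode below 0.02 m and angle between pump's own z axis and vertical below 0.05 rad and linear speed of pump below 0.02 m/s and distance of each of spray_can, rivet_jar, dolly, channel, hammer, wrench from where it was at the start of the episode below 0.03 m); the robot touches nothing.
It fails at once if the robot touches the indicator pin (over 1 N) (contact force between any of the arm, the fingers and pin above 1 N).
It fails at once if the knob is hammered or squeezed (over 80 N) (contact force between the fingers and knob above 80 N).
It fails at once if the pump is lifted by 8 mm, tipped by 6 degrees or shifted by 20 mm (height (world z) of pump above 0.008 m or angle between pump's own z axis and vertical above 0.1 rad or distance of pump from where it was at the start of the episode above 0.02 m).
It fails at once if a bystander is moved or lifted by 30 mm (distance of any of spray_can, rivet_jar, dolly, channel, hammer, wrench from where it was at the start of the episode above 0.03 m).
It also fails if it takes over 58 s, if anything falls off the work surface, if the arm or the gripper's body presses on something with over 40 N, if the wrist force passes 120 N, or if a joint passes its speed limit or range.

## Robot

A 6-joint arm with a two-finger parallel gripper is mounted at the origin on the work surface. World frame = base frame: x ahead of the robot, y to its left, z up, the work surface at z = 0. Lengths are in m, angles in degrees, forces in N, time in s.
With the tool pointing down it reaches from about 0.275 to 0.85 m from the base axis. Payload 5.2 kg.
Tool frame: the origin (TCP) lies on the mounting face of the last link; the fingertips stand 173 mm ahead of it and the grasp point (between the pads) lies 155 mm ahead of it; z points along the fingers, x is the direction in which the jaws open and shut, and the axes are right-handed (so a half turn about z gives the same grasp; the last joint's range is limited). The gripper opens to 85 mm and grips with 20 to 120 N. Pads are 22 mm wide; open, the fingers measure 114 mm over their backs; the gripper's body (76 mm by 85 mm) begins 54 mm behind the grasp point. The pads swing forward as they close: fully open they stand 13 mm farther back than shut.
Start: joints at [-86.276, 14.817, 87.949, -0, 77.235, -11.62], TCP at [0.146, -0.53, 0.405] pointing down, gripper open.
Joint ranges: [-179.93, 179.93], [-52.35, 119.4], [10.71, 147.94], [-69.91, 249.91], [12.55, 155.21], [-178.61, 178.61]. Speed limits (degrees/s): [147.25, 147.25, 180, 180, 180, 180].

## Interface

Orientations are given as [roll, pitch, yaw] about the fixed x, y, z axes, in that order (R = Rz(yaw) Ry(pitch) Rx(roll)).
In Python, from rig import sensors, camera, get_calibration, order gives the robot as it stands.
- The arm moves only by the shell command python3 -m pendant 'ROWS'. ROWS is a JSON object of lists of equal length, an entry for each row: "slide": the shift along the tool's x, y, z in cm, a list of three; "yaw": the turn about the tool's z in rad; "hand": the opening, from 0 (shut) to 1 (fully open). A call has 1 to 12 rows; each row shifts and turns the commanded pose from where the row before left it, along the tool's axes as they then stand; what a row does not reach is not made up. A row lasts 1/10 s, in which the tool goes at most 50 mm and 8.59 degrees, less where a joint would pass 70% of its speed; a pose out of reach is approached as far as the arm can. A call is refused whole if a number of a shift passes 5 or a number of a turn 0.15, either way. A call with a gripper value outside its range is refused whole. The fingers move at their own pace and stop on an object; the grip force is fixed at half the most. Time passes only in rows, so rows that do not move let the fingers close. It gives the time, the measured TCP pose, the force and the opening at its end, in the units of the state.
- sensors.get_state(): the state, without advancing time (a new reading comes with each control period).
- camera(name): name is "scene" or "top" or "wrist"; returns (picture, depth): 384x512x3 uint8, blue, green, red; 384x512 float32, m along the optical axis (not along the pixel's ray), 0 where there is no reading.
- get_calibration(name): a dict with "camera_matrix" (3x3 intrinsics, pixels), "world_from_camera" (4x4, takes a point from camera to world coordinates). Camera axes: x right, y down, z forward; pixel columns grow to the right and rows downward; lengths in m; the calibration is good to about 2 mm. A picture is of the moment at which its call begins: read the wrist's pose just before it. get_calibration takes no time and is no camera call; for the wrist camera it gives the pose at the moment of the call.
- order.close_job(): hands the job in, once; it reports no verdict.
The state is a dict: "time_s": time; "joint_pos": joint angles; "qvel": joint speeds; "effort": joint torques, N m; "tcp_pos": TCP position; "tcp_rot": TCP orientation; "force": force on the tool from outside, world axes, zero at the start; "ft_torque": the same for the moment, N m; "finger_gap": opening from 0.0 (shut) to 1.0 (fully open).
Only numpy, scipy, OpenCV 4.12 (cv2) and the standard library are available. Lean on these libraries where they do the work, as an engineer would, in place of code of your own. Each camera call takes 0.05 s, during which the arm holds its last target.

## Working session

There is one attempt and no reset: what is moved stays moved. The work goes in short steps, Python scripts to look and compute and a shell command to move; the robot and the scene stay as the last step left them, time stands still between calls to the robot, and variables do not carry over. Pictures are saved under pics/ and viewed, and the job is handed in when it is done.

```bash
mkdir -p pics; python3 - <<'E'
from rig import sensors,camera,get_calibration
import cv2
print(sensors.get_state())
for n in("scene","top","wrist"):
    p,d=camera(n); cv2.imwrite(f"pics/{n}0.png",p)
    import numpy as np; np.save(f"pics/{n}0.npy",d)
    c=get_calibration(n);print(n,c)
E
```

```text
{'time_s': 0.0, 'joint_pos': array([-8.62753576e+01,  1.48601387e+01,  8.80108014e+01,  3.83581372e-04,
        7.72359559e+01, -1.16200147e+01]), 'qvel': array([ 0.0817205 ,  0.02291042, -0.03127153,  0.00600799,  0.00609733,
        0.03267458]), 'effort': array([-5.09997990e-04, -4.46037054e+01, -2.90569514e+01, -5.12278784e-04,
        1.15182184e-02,  1.00500574e-05]), 'tcp_pos': array([ 0.14554918, -0.53016894,  0.40386808]), 'tcp_rot': array([-1.79978103e+02,  1.04629856e-01, -7.46554080e+01]), 'force': array([0.14122189, 0.2927671 , 0.30200908]), 'ft_torque': array([ 0.04013632, -0.03106145,  0.02051728]), 'finger_gap': 1.0010795517996658}
scene {'camera_matrix': array([[464.51230929,   0.        , 254.30088316],
       [  0.        , 464.51230929, 194.76235774],
       [  0.        ,   0.        ,   1.        ]]), 'world_from_camera': array([[-0.73855443,  0.5662161 , -0.36597361,  1.02608449],
       [ 0.67418278,  0.61714677, -0.40571843,  0.52816254],
       [-0.00386488, -0.54637825, -0.83752962,  1.22807983],
       [ 0.        ,  0.        ,  0.        ,  1.        ]])
[... 287 characters left out ...]
     [-9.99713660e-01,  2.06709505e-02,  1.20544670e-02,
        -1.11207579e-03],
       [-1.36556372e-02, -7.91550768e-02, -9.96768778e-01,
         1.30664332e+00],
       [ 0.00000000e+00,  0.00000000e+00,  0.00000000e+00,
         1.00000000e+00]])}
wrist {'camera_matrix': array([[301.28125592,   0.        , 257.69316294],
       [  0.        , 301.28125592, 191.62431442],
       [  0.        ,   0.        ,   1.        ]]), 'world_from_camera': array([[ 0.26465751, -0.93053382, -0.25310711,  0.20966575],
       [-0.96434005, -0.25596639, -0.06730137, -0.51219702],
       [-0.00216072,  0.26189313, -0.96509446,  0.37343615],
       [ 0.        ,  0.        ,  0.        ,  1.        ]])}
```

View pics/scene0.png

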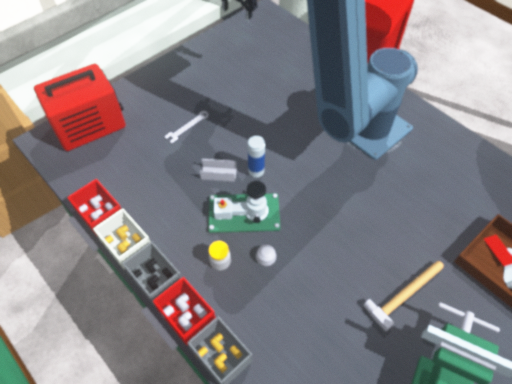

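View pics/top0.png

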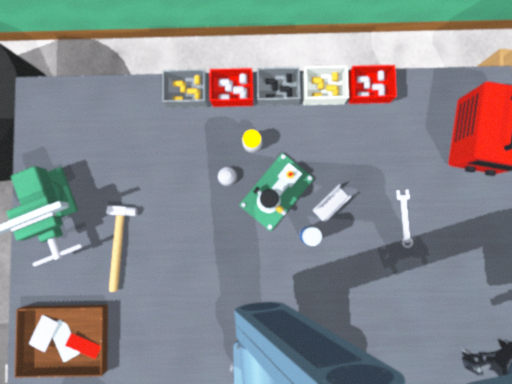

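The scene and top views agree. In the top view the knob is at about (268,199), the pin at (292,175), the can at (312,236), the channel at (333,202), the dolly at (227,176) and the jar at (252,140). Next I'll measure these.

```bash
cat > h.py <<'E'
import numpy as np
def ray(c,u,v,z):
    K=c["camera_matrix"];T=c["world_from_camera"]
    d=T[:3,:3]@np.linalg.inv(K)@[u,v,1];o=T[:3,3]
    return o+d*(z-o[2])/d[2]
def cloud(c,d):
    K=c["camera_matrix"];T=c["world_from_camera"]
    v,u=np.mgrid[:d.shape[0],:d.shape[1]]
    P=np.stack([(u-K[0,2])/K[0,0]*d,(v-K[1,2])/K[1,1]*d,d],-1)
    return P@T[:3,:3].T+T[:3,3]
E
python3 - <<'E'
import cv2,numpy as np
from rig import get_calibration
from h import *
for n,roi in(("top",(slice(140,240),slice(230,330))),("scene",(slice(175,240),slice(200,285)))):
    im=cv2.imread(f"pics/{n}0.png");d=np.load(f"pics/{n}0.npy");c=get_calibration(n);W=cloud(c,d)
    m=np.zeros(d.shape,bool);m[roi]=1
    V=im.max(-1)
    k=m&(V<60)
    nl,lab,st,ce=cv2.connectedComponentsWithStats(k.astype(np.uint8))
    i=1+st[1:,4].argmax();kk=lab==i
    zz=W[kk][:,2];print(n,"knob px",ce[i],st[i],"z pct",np.percentile(zz,[5,50,95]))
    t=kk&(abs(W[...,2]-0.14)<.006);print(" top pts",t.sum(),W[t].mean(0),(W[t].min(0)+W[t].max(0))/2, "ray",ray(c,*ce[i],.14))
    hsv=cv2.cvtColor(im,cv2.COLOR_BGR2HSV)
    g=m&(abs(hsv[...,0].astype(int)-75)<20)&(hsv[...,1]>90)
    v,u=np.nonzero(g);P=np.array([ray(c,a,b,.014)[:2] for a,b in zip(u,v)],np.float32)
    print(" base rect",cv2.minAreaRect(P))
    r=m&((hsv[...,0]<8)|(hsv[...,0]>172))&(hsv[...,1]>150)
    v,u=np.nonzero(r);print(" red",len(u),u.mean(),v.mean(),W[r].mean(0),ray(c,u.mean(),v.mean(),.07))
    cv2.imwrite(f"pics/{n}z.png",cv2.resize(im[roi],None,fx=6,fy=6))
    if n=="top":
        for nm,u,v,z in(("can",312,236,.15),("jar",252,140,.075),("dolly",227,176,.042),("chan",333,202,.02)):print(nm,ray(c,u,v,z),W[v,u])
E
```

```text
top knob px [257.  188.5] [257 188   1   2   2] z pct [0.05231938 0.05268862 0.05305787]<stdin>:12: RuntimeWarning: Mean of empty slice.
  ret = um.true_divide(
Traceback (most recent call last):
ValueError: zero-size array to reduction operation minimum which has no identity
```

```bash
ls pics
```

```text
scene0.npy
scene0.png
top0.npy
top0.png
wrist0.npy
wrist0.png
```

```bash
python3 - <<'E'
import cv2,numpy as np
from rig import get_calibration
from h import *
for n,roi in(("top",(slice(140,240),slice(230,330))),("scene",(slice(175,240),slice(200,285)))):
    im=cv2.imread(f"pics/{n}0.png");d=np.load(f"pics/{n}0.npy");c=get_calibration(n);W=cloud(c,d)
    m=np.zeros(d.shape,bool);m[roi]=1
    cv2.imwrite(f"pics/{n}z.png",cv2.resize(im[roi],None,fx=6,fy=6))
    hsv=cv2.cvtColor(im,cv2.COLOR_BGR2HSV)
    k=m&(im.max(-1)<75)&(W[...,2]>.1)
    v,u=np.nonzero(k);print(n,"knob",len(u),u.mean(),v.mean())
    if len(u):
        W1=W[k];print(" z",np.percentile(W1[:,2],[5,50,95]),"ray",ray(c,u.mean(),v.mean(),.14))
        t=k&(W[...,2]>.134);print(" top",t.sum(),W[t].mean(0),W[t].min(0),W[t].max(0))
    g=m&(abs(hsv[...,0].astype(int)-75)<20)&(hsv[...,1]>90)
    v,u=np.nonzero(g);P=np.array([ray(c,a,b,.014)[:2] for a,b in zip(u,v)],np.float32)
    print(" base rect",cv2.minAreaRect(P))
    r=m&((hsv[...,0]<10)|(hsv[...,0]>170))&(hsv[...,1]>130)&(im[...,2]>100)
    v,u=np.nonzero(r);print(" red",len(u),u.mean(),v.mean(),W[r].mean(0),ray(c,u.mean(),v.mean(),.066))
    if n=="top":
        for nm,u,v,z in(("can",312,236,.15),("jar",252,140,.075),("dolly",227,176,.042),("chan",333,202,.02)):print(nm,ray(c,u,v,z),W[v,u])
E
```

```text
top knob 219 269.11415525114154 197.78538812785388
 z [0.13606378 0.13948587 0.14310814] ray [ 0.5318214  -0.01470278  0.14      ]
 top 217 [ 0.53136178 -0.01466977  0.14485514] [ 0.464133   -0.03688393  0.13423451] [0.55683779 0.00800163 1.30664332]
 base rect ((0.5590316653251648, -0.03869110345840454), (0.12934669852256775, 0.21400806307792664), 49.30894470214844)
 red 5 290.2 173.6 [ 0.6061529  -0.07955814  0.07555365] [ 0.60725505 -0.0801676   0.066     ]
can [ 0.42346233 -0.13035899  0.15      ] [ 0.42338873 -0.13059286  0.14790708]
jar [0.70976539 0.03199423 0.075     ] [0.71010625 0.03204017 0.07329089]
dolly [0.60674865 0.11127273 0.042     ] [0.6072063  0.11163337 0.03794183]
chan [ 0.52175924 -0.21255933  0.02      ] [ 5.22641806e-01 -2.15797728e-01  2.94532978e-04]
scene knob 234 255.2008547008547 189.15384615384616
 z [0.13384357 0.13931421 0.14310491] ray [ 0.53603224 -0.01115492  0.14      ]
 top 221 [ 0.53836441 -0.00667053  0.14940071] [ 0.50905432 -0.0383824   0.13418585] [1.02608449 0.52816254 1.22807983]
 base rect ((0.5610646605491638, -0.03538651019334793), (0.1308165192604065, 0.2119598537683487), 49.201316833496094)
 red 12 221.91666666666666 202.33333333333334 [ 0.60870222 -0.07711035  0.07107266] [ 0.60686241 -0.07976575  0.066     ]
```

The knob is at about (0.532, -0.0135) and the pin at (0.607, -0.080), so the pump's yaw is about -41°. The base rectangle agrees with that. I'll shut the hand and travel over at the present height, which keeps the tips at 0.23 m, above everything.

```bash
python3 -m pendant '{"slide":[[-1,-1.5,0],[-2.6,-3.4,0],[-2.6,-3.4,0],[-2.6,-3.4,0],[-2.6,-3.4,0],[-2.6,-3.4,0],[-2.6,-3.4,0],[-2.6,-3.4,0],[-2.6,-3.4,0],[-2.6,-3.4,0],[-2.6,-3.4,0],[-2.6,-3.4,0]],"yaw":[0,0,0,0,0,0,0,0,0,0,0,0],"hand":[0,0,0,0,0,0,0,0,0,0,0,0]}'
python3 - <<'E'
import numpy as np
from rig import sensors
from scipy.spatial.transform import Rotation as R
s=sensors.get_state();r=R.from_euler('xyz',s['tcp_rot'],degrees=True)
print(s['tcp_pos'],s['tcp_rot'],s['finger_gap'],100*r.inv().apply(np.array([.5325,-.0135,.343])-s['tcp_pos']))
E
```

```text
time_s: 1.35
tcp_pos: [0.4428, -0.1394, 0.4048]
tcp_rot: [-180.0, 0.0, -74.6]
force: [1.2, -0.1, 0.3]
finger_gap: -0.002
[ 0.44275683 -0.13935361  0.40479119] [-1.79988206e+02  9.95119122e-03 -7.46310845e+01] -0.0023049565166844495 [ -9.75573652 -11.98765378   6.18328125]
```

```bash
python3 -m pendant '{"slide":[[-2.5,-3,0],[-2.5,-3,0],[-2.5,-3,0],[-1.5,-2,0],[-0.8,-1,1],[0,0,2],[0,0,2],[0,0,1],[0,0,0],[0,0,0]],"yaw":[0,0,0,0,0,0,0,0,0,0],"hand":[0,0,0,0,0,0,0,0,0,0]}'
python3 - <<'E'
import numpy as np,cv2
from rig import sensors,camera,get_calibration
from scipy.spatial.transform import Rotation as R
s=sensors.get_state();r=R.from_euler('xyz',s['tcp_rot'],degrees=True)
print(s['tcp_pos'],100*r.inv().apply(np.array([.5325,-.0135,.343])-s['tcp_pos']))
for n in("wrist","scene","top"):
    p,d=camera(n);cv2.imwrite(f"pics/{n}1.png",p);np.save(f"pics/{n}1.npy",d)
    if n=="wrist":np.save("pics/w1T.npy",get_calibration(n)["world_from_camera"])
a=cv2.imread("pics/scene1.png")[120:260,180:320];b=cv2.imread("pics/top1.png")[130:270,200:340]
cv2.imwrite("pics/pair1.png",np.hstack([cv2.resize(a,(400,400)),cv2.resize(b,(400,400))]))
E
```

```text
time_s: 2.35
tcp_pos: [0.5321, -0.0161, 0.345]
tcp_rot: [180.0, -0.0, -74.7]
force: [0.3, -0.3, 0.2]
finger_gap: -0.001
[ 0.53207021 -0.01605172  0.34496437] [-0.23477861 -0.1088371   0.19642069]
```

View pics/pair1.png

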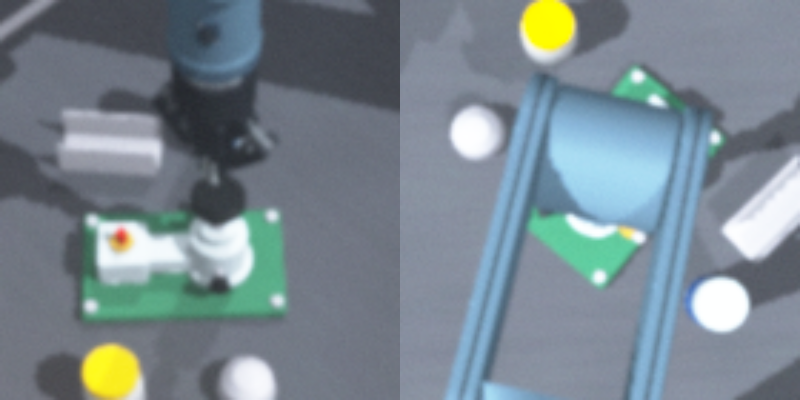

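View pics/wrist1.png

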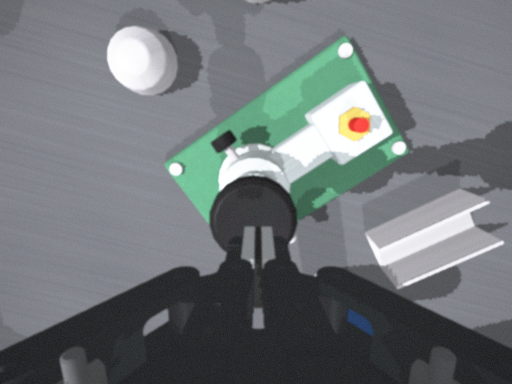

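The tips are over the knob, and the wrist view shows it at about (253,217). The pin at (358,125) is well clear. Now a cross-check of the knob centre from this view.

```bash
python3 - <<'E'
import numpy as np
from rig import get_calibration
from h import *
c=get_calibration("wrist")
for p in((253,217),(211,217),(297,217),(253,177)):print(p,ray(c,*p,.14))
print(ray(c,362,125,.066))
E
```

```text
(253, 217) [ 0.5346285  -0.01210907  0.14      ]
(211, 217) [0.52778845 0.01286177 0.14      ]
(297, 217) [ 0.54179472 -0.03827065  0.14      ]
(253, 177) [ 0.55896952 -0.00554563  0.14      ]
[ 0.6078745  -0.08251465  0.066     ]
```

```bash
python3 -m pendant '{"slide":[[-0.2,-0.1,0.5],[0,0,1],[0,0,0.8],[0,0,0.5],[0,0,0.5],[0,0,0.5],[0,0,0.5],[0,0,0.5],[0,0,0.5],[0,0,0.4],[0,0,0.3],[0,0,0]],"yaw":[0,0,0,0,0,0,0,0,0,0,0,0],"hand":[0,0,0,0,0,0,0,0,0,0,0,0]}'
```

```text
time_s: 3.7
tcp_pos: [0.5322, -0.0134, 0.2851]
tcp_rot: [180.0, 0.0, -74.6]
force: [-4.5, 0.9, 10.0]
finger_gap: 0.001
```

The tips are at about 0.112 with 10 N, so the knob is nearly at the bottom. I'll add 1.5 mm, then let it fully up.

```bash
python3 -m pendant '{"slide":[[0,0,0.15],[0,0,0]],"yaw":[0,0],"hand":[0,0]}'; python3 -m pendant '{"slide":[[0,0,-0.5],[0,0,-0.5],[0,0,-0.5],[0,0,-0.7],[0,0,-1],[0,0,-1],[0,0,0],[0,0,0]],"yaw":[0,0,0,0,0,0,0,0],"hand":[0,0,0,0,0,0,0,0]}'
python3 - <<'E'
import numpy as np,cv2
from rig import sensors,camera
p,d=camera("scene");w,_=camera("wrist")
cv2.imwrite("pics/pair2.png",np.hstack([cv2.resize(p[150:240,190:290],(400,400)),cv2.resize(w[60:280,180:400],(400,400))]))
E
```

```text
time_s: 3.9
tcp_pos: [0.5322, -0.0134, 0.2839]
tcp_rot: [180.0, 0.0, -74.6]
force: [-5.3, -0.8, 10.5]
finger_gap: -0.001
time_s: 4.7
tcp_pos: [0.5328, -0.0136, 0.3254]
tcp_rot: [-180.0, -0.0, -74.7]
force: [-0.2, 0.8, 0.3]
finger_gap: -0.003
```

View pics/pair2.png

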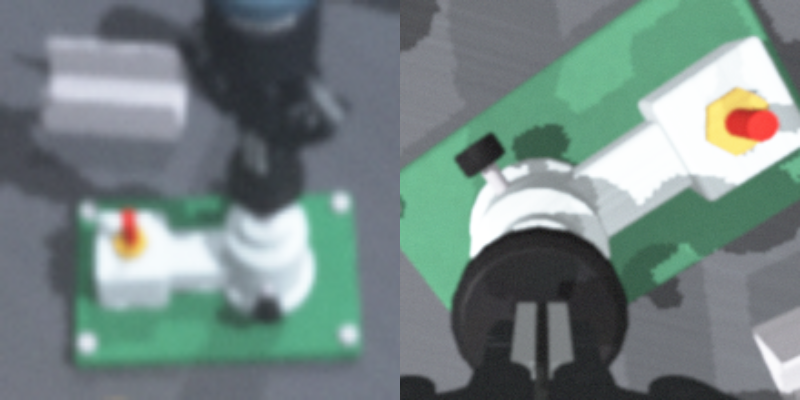

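The pin has risen (left panel at (128,222), taller than before), the knob is back up and the pump hasn't moved. Next stroke: 4.1 cm down from 0.3255, then back up.

```bash
python3 -m pendant '{"slide":[[0,0,0.6],[0,0,0.5],[0,0,0.5],[0,0,0.5],[0,0,0.5],[0,0,0.5],[0,0,0.5],[0,0,0.4],[0,0,0.2],[0,0,0]],"yaw":[0,0,0,0,0,0,0,0,0,0],"hand":[0,0,0,0,0,0,0,0,0,0]}'; python3 -m pendant '{"slide":[[0,0,-0.5],[0,0,-0.5],[0,0,-0.5],[0,0,-0.7],[0,0,-1],[0,0,-1],[0,0,0],[0,0,0]],"yaw":[0,0,0,0,0,0,0,0],"hand":[0,0,0,0,0,0,0,0]}'
python3 -m pendant '{"slide":[[0,0,0.6],[0,0,0.5],[0,0,0.5],[0,0,0.5],[0,0,0.5],[0,0,0.5],[0,0,0.5],[0,0,0.4],[0,0,0.2],[0,0,0]],"yaw":[0,0,0,0,0,0,0,0,0,0],"hand":[0,0,0,0,0,0,0,0,0,0]}'; python3 -m pendant '{"slide":[[0,0,-0.5],[0,0,-0.5],[0,0,-0.5],[0,0,-0.7],[0,0,-1],[0,0,-1],[0,0,0],[0,0,0]],"yaw":[0,0,0,0,0,0,0,0],"hand":[0,0,0,0,0,0,0,0]}'
python3 - <<'E'
import numpy as np,cv2
from rig import sensors,camera
p,d=camera("scene");w,_=camera("wrist")
cv2.imwrite("pics/pair3.png",np.hstack([cv2.resize(p[150:240,190:290],(400,400)),cv2.resize(w[60:280,180:400],(400,400))]))
E
```

```text
time_s: 5.8
tcp_pos: [0.5324, -0.0135, 0.2836]
tcp_rot: [180.0, 0.0, -74.6]
force: [-3.5, 1.0, 9.8]
finger_gap: 0.001
time_s: 6.6
tcp_pos: [0.5326, -0.0136, 0.3252]
tcp_rot: [-180.0, -0.0, -74.7]
force: [0.4, -0.2, -0.1]
finger_gap: 0.0
time_s: 7.6
tcp_pos: [0.5323, -0.0135, 0.2836]
tcp_rot: [180.0, 0.0, -74.6]
force: [-3.7, 0.3, 10.6]
finger_gap: 0.002
time_s: 8.4
tcp_pos: [0.5326, -0.0136, 0.3252]
tcp_rot: [-180.0, -0.0, -74.7]
force: [0.4, 0.1, -0.1]
finger_gap: -0.005
```

View pics/pair3.png

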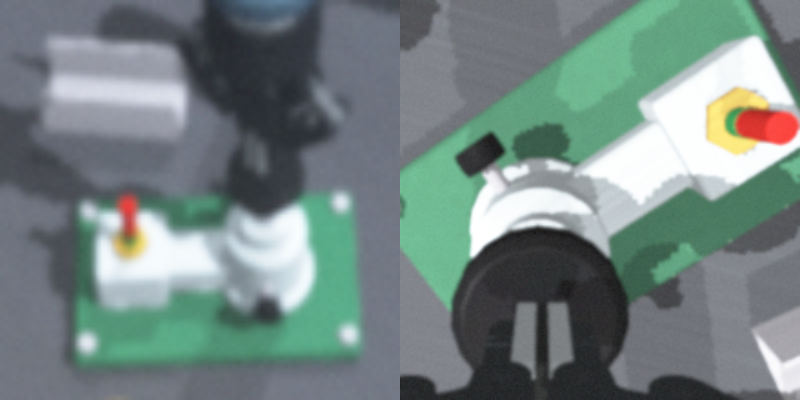

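The green band has begun to show at the pin's foot, right panel (735,120). I'll do two more full strokes (extra ones do nothing) and then back off upward.

```bash
python3 -m pendant '{"slide":[[0,0,0.6],[0,0,0.5],[0,0,0.5],[0,0,0.5],[0,0,0.5],[0,0,0.5],[0,0,0.5],[0,0,0.4],[0,0,0.2],[0,0,0]],"yaw":[0,0,0,0,0,0,0,0,0,0],"hand":[0,0,0,0,0,0,0,0,0,0]}'; python3 -m pendant '{"slide":[[0,0,-0.5],[0,0,-0.5],[0,0,-0.5],[0,0,-0.7],[0,0,-1],[0,0,-1],[0,0,0],[0,0,0]],"yaw":[0,0,0,0,0,0,0,0],"hand":[0,0,0,0,0,0,0,0]}'
python3 -m pendant '{"slide":[[0,0,0.6],[0,0,0.5],[0,0,0.5],[0,0,0.5],[0,0,0.5],[0,0,0.5],[0,0,0.5],[0,0,0.4],[0,0,0.2],[0,0,0]],"yaw":[0,0,0,0,0,0,0,0,0,0],"hand":[0,0,0,0,0,0,0,0,0,0]}'; python3 -m pendant '{"slide":[[0,0,-0.5],[0,0,-0.5],[0,0,-0.5],[0,0,-0.7],[0,0,-1],[0,0,-1],[0,0,-2],[0,0,-3],[0,0,-2],[0,0,-1],[0,0,0],[0,0,0]],"yaw":[0,0,0,0,0,0,0,0,0,0,0,0],"hand":[0,0,0,0,0,0,0,0,0,0,0,0]}'
python3 - <<'E'
import numpy as np,cv2
from rig import sensors,camera,get_calibration
from h import *
p,d=camera("scene");w,dw=camera("wrist");c=get_calibration("wrist");W=cloud(c,dw);cs=get_calibration("scene");S=cloud(cs,d)
hsv=cv2.cvtColor(w,cv2.COLOR_BGR2HSV)
for nm,X,im,xy in(("wrist",W,w,(.607,-.08)),("scene",S,p,(.607,-.08))):
    hsv=cv2.cvtColor(im,cv2.COLOR_BGR2HSV)
    r=((hsv[...,0]<8)|(hsv[...,0]>172))&(hsv[...,1]>130)&(np.hypot(X[...,0]-xy[0],X[...,1]-xy[1])<.03)
    print(nm,"pin red",r.sum(),np.percentile(X[r][:,2],[0,10,50,90,98]))
    k=(im.max(-1)<75)&(np.hypot(X[...,0]-.533,X[...,1]+.0135)<.024)&(X[...,2]<.16)&(X[...,2]>.1);
    print(" knob",k.sum(),np.percentile(X[k][:,2],[10,50,90]))
cv2.imwrite("pics/pair4.png",np.hstack([cv2.resize(p[130:280,180:330],(400,400)),cv2.resize(w[60:280,180:400],(400,400))]))
cv2.imwrite("pics/scene4.png",p)
E
```

```text
time_s: 9.5
tcp_pos: [0.5324, -0.0135, 0.2837]
tcp_rot: [180.0, -0.0, -74.6]
force: [-4.4, 0.2, 8.4]
finger_gap: 0.001
time_s: 10.3
tcp_pos: [0.5326, -0.0136, 0.3252]
tcp_rot: [-180.0, -0.0, -74.7]
force: [-0.2, -0.3, 0.6]
finger_gap: 0.004
time_s: 11.3
tcp_pos: [0.5323, -0.0135, 0.2836]
tcp_rot: [180.0, 0.0, -74.6]
force: [-3.0, 1.0, 9.6]
finger_gap: 0.0
time_s: 12.5
tcp_pos: [0.5324, -0.0135, 0.4043]
tcp_rot: [179.9, 0.0, -74.7]
force: [-0.2, 0.3, -0.5]
finger_gap: 0.0
wrist pin red 195 [0.0761728  0.08377173 0.10303699 0.10419868 0.10492238]
 knob 832 [0.13863193 0.13975558 0.1406962 ]
scene pin red 21 [0.07611145 0.08022068 0.10300774 0.10569189 0.10645688]
 knob 186 [0.13671502 0.13965807 0.14218662]
```

View pics/pair4.png

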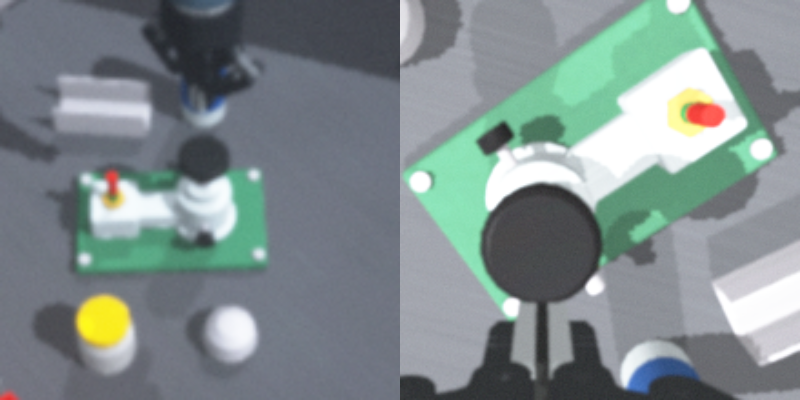

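The pin tip is at 0.104 m (fully out) with the green band showing at right panel (688,112). The knob top is at 0.140 m (up), and the hand is clear with the bystanders in place.

```bash
python3 -c "
from rig import order
print(order.close_job())"
```

```text
the job is handed in; nothing more can be done
None
```

The pump is charged: I pressed the knob from above with the shut fingertips through five full strokes, letting it spring fully back up after each. I then raised the hand clear and handed the job in at about 12.6 s.

- **Pin:** the tip measured about 0.104 m in both the wrist and scene depth, which is fully out, and the green band shows at its foot.
- **Knob:** its top is back at about 0.140 m, the full up position.
- **Forces:** the wrist read about 8 to 11 N vertically, with up to 5 N sideways, at the bottom of each stroke. It read about zero at the end, with the tips at 0.23 m. I only read the force at the end of each move, so a brief peak in between would not show.
- **Pump and bystanders:** in the last pictures I saw no shift in the pump, spray can, jar, dolly or channel, judged by eye rather than measured. The hammer and wrench were not checked at the end, but the arm never worked near them.

None of the checks failed or disagreed beyond a few millimetres between cameras.

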